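# Change the filter disc and hold the bayonet cap home

## Robot

A 7-joint arm with a two-finger parallel gripper is mounted at the origin on the work surface. World frame = base frame: x ahead of the robot, y to its left, z up, the work surface at z = 0. Lengths are in m, angles in rad, forces in N, time in s.
With the tool pointing down it reaches from about 0.35 to 0.9 m from the base axis. Payload 8.1 kg.
Tool frame: the origin (TCP) lies midway between the tips of the shut fingers; the grasp point (between the pads) lies 19 mm behind it; z points along the fingers, x is the direction in which the jaws open and shut, and the axes are right-handed (so a half turn about z gives the same grasp; the last joint's range is limited). The gripper opens to 92 mm and grips with 3 to 60 N. Pads are 19 mm wide; open, the fingers measure 130 mm over their backs; the gripper's body (75 mm by 190 mm) begins 47 mm behind the grasp point.
Start: joints at [1.137, 0.434, 0.025, 1.573, -0.012, 1.134, -0.075], TCP at [0.203, -0.591, 0.227] pointing down, gripper open.
Joint ranges: [-2.62, 2.62], [-0.44, 2.09], [-1.27, 1.32], [0.08, 2.57], [-1.32, 4.46], [0.12, 2], [-2.74, 2.74]. Speed limits (rad/s): [2.22, 2.22, 3.01, 3.01, 3.14, 3.14, 3.14].

## Interface

Orientations are given as a rotation vector (axis times angle).
In Python, from cell import arm gives the robot as it stands. The module is installed in compiled form; this text tells all that it offers.
- The arm moves only by the tool play_rows, never from a script. Its argument "motion" is a list of rows, each a list of 7 numbers: the gripper's target within -1 to 1 (fully open at 1, half-way at 0, shut at -1), then the shift along the tool's x, y, z in mm, then the turn, a rotation vector about the tool's x, y, z in rad. In form: [[claw, tx, ty, tz, ax, ay, az], ...]. A call has 1 to 10 rows; each row is the pose to reach, as a shift and turn from the pose measured when the call began, along the tool's axes at that moment; what a row does not reach only later rows make up. A row lasts 1/10 s, in which the tool goes at most 50 mm and 8.59 degrees, less where a joint would pass 70% of its speed; a pose out of reach is approached as far as the arm can. A call with a gripper value outside its range is refused whole. The fingers move at their own pace and stop on an object; "force" is the grip in N (left out, the last holds). Time passes only in rows, so rows that repeat a pose let the fingers close. It gives the time, the measured TCP pose, the force and the opening at its end, in the units of the state.
- arm.observe(): the state, without advancing time (a new reading comes with each control period).
- arm.get_image(name): name is "side" or "top"; returns a dict with "img" (384x512x3 uint8, blue, green, red), "depth" (384x512 float32, m along the optical axis (not along the pixel's ray), 0 where there is no reading), "K" (3x3 intrinsics, pixels), "k1" (the pictures are not rectified: a ray, as slopes to the right and down, at radius r is drawn at 1 + k1 r^2 times it, then the intrinsics apply), "rvec" (rotation vector, rad) and "tvec" (3), from world to camera coordinates, as OpenCV has them. Camera axes: x right, y down, z forward; pixel columns grow to the right and rows downward; lengths in m; the calibration is good to about 2 mm. A picture is of the moment at which its call begins.
- arm.sign_off(): hands the job in, once; it reports no verdict.
Trained networks look in a picture, given as the dict that the camera call returned (one of the last four; its "shot" number tells which), for a name from the list of things; names that differ only in an ending like _2 or _b are one class to them, and where a whole thing is asked for, a point or a joint stands for the part that bears it (a point fixed in the world has none). Each returns a list of dicts, best first, with "score" (0 to 1); they miss things now and then, are a little off and sometimes report something else, mostly with a low value. They report only what shows in the picture. A call takes as long as a camera call. They do not tell look-alikes from the thing itself.
- arm.look_for(picture, query): "box" ([left, top, width, height] as shares, 0 to 1, of the picture: columns of its width, rows of its height, round what is visible of it).
The state is a dict: "clock": time; "joints": joint angles; "dq": joint speeds; "joint_efforts": joint torques, N m; "position": TCP position; "ee_rot": TCP orientation; "force": force on the tool from outside, world axes, zero at the start; "ft_torque": the same for the moment, N m; "width": opening from 0.0 (shut) to 1.0 (fully open).
Only numpy, scipy, OpenCV 4.12 (cv2) and the standard library are available. Lean on these libraries where they do the work, as an engineer would, in place of code of your own. Each camera call takes 0.05 s, during which the arm holds its last target. There are 200 camera calls.

## Task

Please fit a new filter in the water-line filter housing on the bench: lay the 50 mm metal filter disc flat in the round seat, then set the cap on it with its two ears going down through the gaps between the housing's claws, push it down against the spring and turn it clockwise (seen from above) about a quarter turn, until the ears meet the stops under the claws. Finish while still holding: keep a firm grip on the cap, keep it pressed right down on its spring and turned up against the stops, so that I can slip the locking pin in. Leave everything else on the bench where it is.

Things in the scene. Friction and masses are not known exactly. Their poses are not given: they have to be found in the camera images.
- disc_centre (a point): The filter disc to fit: flat sintered metal, 50 mm in diameter, 12 mm thick, about 100 g, lying on the 3 mm thick white mat beside two parts not wanted (a 36 mm disc, an open ring). No other part within 75 mm of its centre. Point: the disc's centre, 6 mm above its underside; z is its axis.
- cap_bar (a point): Grip bar of the grey bayonet cap (about 250 g), which stands upright on the bench. The bar is straight, 56 mm long, 16 mm thick, 26 mm high, on top of the cap's body (24 to 50 mm above the cap's underside). Point: the bar's centre, 37 mm above the underside. x runs along the bar and through both ears; pinch it along y. z up. A half turn about z makes no difference.
- cap_foot (a point): Centre of the cap's underside. Going up: pressing face 44 mm across, 4 mm high; body 66 mm in diameter from 4 to 24 mm; then the bar. Two flat ears 32 mm wide and 6 mm thick (4 to 10 mm above the underside) stick out opposite each other along x, 80 mm over both.
- seat_floor (a point): Round sprung seat in the housing. Point: centre of its flat floor, on which the disc is to lie, 42 mm above the bench with the spring free; axes as the housing. Its rim stands 4 mm above the floor, 53 mm inner, 61 mm outer diameter, cut away for 32 mm at +x and -x: room there for fingers (12 mm deep below the floor) when the disc, pinched along x, is let down.
- housing_top (a point): Fixed round metal filter housing, 104 mm across, on a 128 mm foot; point on its axis at the top of its two claws, 67 mm above the bench. Claws are arcs at +y and -y; x runs through the two open gaps, where the cap's ears go down (cap x along housing x, either way round, within 20 degrees). A small gauge at +x reaches 67 mm high, 92 mm from the axis; hose barb low at +y.
- claw_lips (a point): On the housing's axis at the underside of the claws' lips, 60 mm above the bench (lip inner radius 35.5 mm, wall inner radius 45 mm). With the disc in the seat the cap first rests with its underside 54 mm above the bench, its ears 4 mm too high to pass under. Pressed deeper it turns clockwise seen from above, 80 degrees (1.40 rad) from lined-up to the stops; the other way is blocked.
- seat (a joint): How far the sprung seat is pushed down, m: 0 free, 0.008 fully down on its stop. The spring pushes up about 6 N at 0 and 16 N at 0.008; with disc and cap lying on it, some 12 N of push takes it fully down. A cap that is turned and no longer pressed is lifted against the lips, at 0.004.
- small_disc: Not wanted: a like metal disc, 36 mm in diameter, 12 mm thick, on the mat; origin under its centre.
- gasket_ring: Not wanted: open metal ring, 52 mm outer, 38 mm inner diameter, 8 mm high, on the mat; origin under its centre.
- lock_pin: Leave alone: the locking pin, a 45 mm steel pin with a ring, lying on the bench nearer the robot than the housing.
- tweezers: Leave alone: flat steel tweezers, 118 mm long, 9 mm high, lying along about y, nearer the robot than the housing.
- beaker: Leave alone: glass beaker, 66 mm across, 85 mm high, beyond the cap.
- jar: Leave alone: clear jar with white lid, 48 mm across, 60 mm high, beyond the housing.
- timer: Leave alone: white bench timer, 85 mm wide, 30 mm deep, 62 mm high, beyond the housing.
There are look-alikes about, which are no part of the job. Leave any pink, purple or red look-alike of the part that bears cap_bar alone.

How it is judged:
On the way, in this order (a step that is already met when the one before it is completed fails the run):
1. the filter disc lies flat in the seat, within its rim (horizontal distance between disc_centre and seat_floor below 0.003 m and z of disc_centre in the frame of seat_floor between 0.004 and 0.0075 m and angle between disc_centre's own z axis and vertical below 0.06 rad), for 0.2 s.
2. the cap is on the disc, ears down in the gaps, pushed down on the spring past the lips (value of joint seat above 0.0043 m and horizontal distance between cap_bar and housing_top below 0.005 m and z of cap_bar in the frame of housing_top below 0.0205 m and angle between the x axis of cap_bar and the x axis of housing_top, either way round below 0.6 rad), for 0.05 s.
At the end, for the whole second after the job is handed in: Disc flat in the seat, within 3 mm of centre; cap upright on the axis (5 mm), turned at least 73 degrees from lined-up (stop at 80), seat held at least 5 mm down (bottom 8 mm; unpressed 4 mm), fingers still gripping the cap firmly (over 15 N of contact in all) (horizontal distance between disc_centre and seat_floor below 0.003 m and z of disc_centre in the frame of seat_floor below 0.0075 m and horizontal distance between cap_bar and housing_top below 0.005 m and angle between cap_bar's own z axis and vertical below 0.08 rad and z of cap_bar in the frame of housing_top below 0.0195 m and angle between the x axis of cap_bar and the x axis of housing_top, either way round above 1.27 rad and value of joint seat above 0.005 m and contact force between the fingers and cap above 15 N); the arm keeps its last pose, push and grip.
It fails at once if a part or tool that is not needed is moved by more than 15 mm (distance of any of small_disc, gasket_ring, lock_pin, tweezers, beaker, jar, timer from where it was at the start of the episode above 0.015 m).
It also fails if it takes over 58 s, if anything falls off the work surface, if the arm or the gripper's body presses on something with over 40 N, if the wrist force passes 120 N, or if a joint passes its speed limit or range.

## Working session

There is one attempt and no reset: what is moved stays moved. The work goes in short steps, Python scripts to look and compute and a tool call to move; the robot and the scene stay as the last step left them, time stands still between calls to the robot, and variables do not carry over. Pictures are saved under pics/ and viewed, on a budget of 10 in all, crops included, one or two more only if the job needs it, and the job is handed in when it is done.

Besides the shell and the picture viewer there is one more tool, called by a JSON object that holds its "fn" and its "kwargs". play_rows: Moves the arm, as the interface text tells. Its arguments: {"type":"object","properties":{"motion":{"type":"array"},"force":{"type":"number"}},"required":["motion"]}

```bash
mkdir -p pics; cat > h.py <<'E'
import numpy as np, cv2
from cell import arm
def snap(cam,name):
    p=arm.get_image(cam); cv2.imwrite(f'pics/{name}.png',p['img']); np.savez(f'pics/{name}.npz',**{k:v for k,v in p.items()}); return p
def world(p,uv,depth=None,z=None):
    uv=np.atleast_2d(np.array(uv,float)); K=p['K']; R=cv2.Rodrigues(np.array(p['rvec']))[0]; t=np.array(p['tvec']).ravel()
    d=np.array([p['k1'],0,0,0,0],float) if np.isscalar(p['k1']) or np.ndim(p['k1'])==0 else p['k1']
    n=cv2.undistortPoints(uv[:,None],K,d)[:,0]
    r=np.c_[n,np.ones(len(n))]
    c=-R.T@t; rw=r@R
    if z is not None: s=(z-c[2])/rw[:,2]
    else: s=np.array(depth)
    return c+rw*s[:,None]
def cloud(p):
    h,w=p['depth'].shape; v,u=np.mgrid[:h,:w]
    P=world(p,np.c_[u.ravel(),v.ravel()],depth=p['depth'].ravel()); return P.reshape(h,w,3)
E
python3 - <<'E'
from h import *
s=arm.observe(); print({k:np.round(v,3) for k,v in s.items()})
for c in('top','side'):
    p=snap(c,c+'0'); print(c,p['K'].tolist(),p['k1'],p['rvec'],p['tvec'])
    for q in('disc_centre','cap_bar','housing_top','seat','small_disc','gasket_ring','lock_pin','tweezers','beaker','jar','timer'):
        for d in arm.look_for(p,q)[:3]:
            b=np.array(d['box'])*[512,384,512,384]; print(q,round(d['score'],2),b.round(0))
ims=[cv2.imread(f'pics/{c}0.png') for c in('top','side')]
cv2.imwrite('pics/both.png',cv2.resize(np.vstack(ims),(400,600)))
E
```

```text
{'clock': np.float64(0.0), 'joints': array([ 1.137,  0.435,  0.025,  1.574, -0.012,  1.134, -0.075]), 'dq': array([ 0.   , -0.   ,  0.002, -0.   ,  0.   ,  0.002,  0.   ]), 'joint_efforts': array([ 1.0000e-03, -6.6785e+01,  9.8500e-01, -3.1446e+01, -6.0000e-02,
        4.3000e-02,  0.0000e+00]), 'position': array([ 0.203, -0.591,  0.226]), 'ee_rot': array([-2.556e+00,  1.825e+00,  2.000e-03]), 'force': array([-0.197,  0.176,  0.052]), 'ft_torque': array([0.035, 0.032, 0.018]), 'width': np.float64(0.997)}
top [[474.33306303998927, 0.0, 258.5448891757721], [0.0, 474.33306303998927, 193.1567785613456], [0.0, 0.0, 1.0]] 0.06759990655054987 [ 2.14973054 -2.21283567  0.0561655 ] [-0.03103645  0.59606673  1.40154681]
disc_centre 0.46 [124. 220.  18.  15.]
cap_bar 0.93 [356. 206.  20.  24.]
cap_bar 0.81 [306. 168.  27.  20.]
cap_bar 0.77 [386. 163.  21.  29.]
housing_top 0.65 [247. 198.  45.  54.]
seat 0.49 [262. 216.  17.  19.]
small_disc 0.42 [172. 193.   6.   7.]
gasket_ring 0.61 [178. 249.  13.   6.]
tweezers 0.51 [229. 249.   7.  14.]
beaker 0.58 [340. 126.  27.  25.]
jar 0.68 [202. 126.  18.  23.]
timer 0.55 [276. 120.  34.  19.]
side [[471.84896692744405, 0.0, 248.45947144201529], [0.0, 471.84896692744405, 179.1567853982335], [0.0, 0.0, 1.0]] -0.13437734075410976 [ 0.79731834 -2.54602318  1.1378556 ] [0.46210614 0.31721024 0.91809832]
disc_centre 0.55 [165. 323.  26.  19.]
cap_bar 0.97 [320. 136.  29.  21.]
cap_bar 0.91 [259. 149.  29.  18.]
cap_bar 0.74 [300. 159.  31.  22.]
housing_top 0.85 [252. 182.  64.  52.]
housing_top 0.71 [283. 191.  20.  17.]
seat 0.59 [286. 192.  19.  16.]
small_disc 0.75 [175. 259.  20.  19.]
gasket_ring 0.65 [235. 284.  24.  25.]
gasket_ring 0.64 [179. 259.  17.  18.]
tweezers 0.57 [280. 244.  36.  39.]
tweezers 0.29 [206. 129.  20.  39.]
beaker 0.66 [255. 103.  20.  33.]
jar 0.56 [149. 188.  23.  27.]
jar 0.44 [327. 201.  21.  18.]
timer 0.9 [204. 128.  24.  41.]
```

```bash
python3 - <<'E'
import cv2
a=cv2.imread('pics/top0.png')[105:285,100:420]; cv2.imwrite('pics/t0c.png',cv2.resize(a,None,fx=2.5,fy=2.5,interpolation=2))
a=cv2.imread('pics/side0.png')[90:360,130:380]; cv2.imwrite('pics/s0c.png',cv2.resize(a,None,fx=2.2,fy=2.2,interpolation=2))
E
```

```text
(no output)
```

View pics/t0c.png

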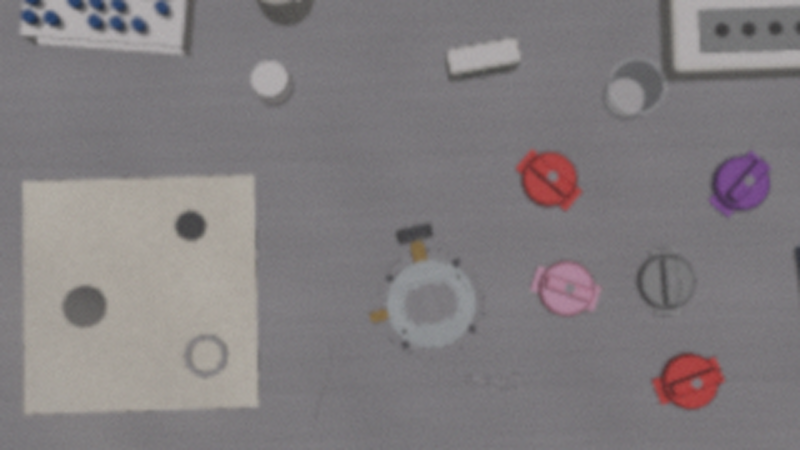

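View pics/s0c.png

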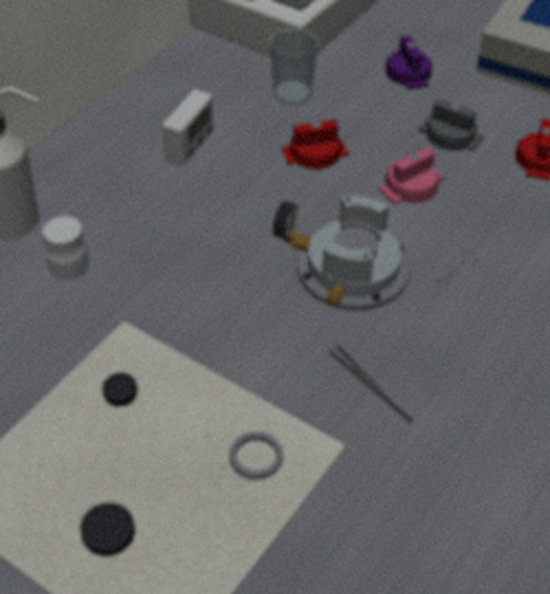

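The top crop shows the grey cap at about px (367,218), with red at (320,177) and (376,257), pink at (327,220) and purple at (397,178). Only the grey one matches "grey bayonet cap". The housing is at (272,226) with its gauge above it at (266,199). On the mat, the big disc is at (134,227), the small one at (176,195) and the ring at (182,247).

```bash
cat >> h.py <<'E'
def proj(p,X):
    return cv2.projectPoints(np.atleast_2d(np.array(X,float)),np.array(p['rvec']),np.array(p['tvec']),p['K'],np.array([float(p['k1']),0,0,0,0]))[0][:,0]
E
python3 - <<'E'
from h import *
t=dict(np.load('pics/top0.npz'));s=dict(np.load('pics/side0.npz'))
for n,uv,z in(('disc',(134,227.4),.015),('small',(176,195),.015),('ring',(182.5,247),.011),('cap',(366.8,217.8),.05),('hous',(272,226),.067),('gauge',(265.6,198.6),.067),('barb',(251.5,231.3),.02),('tw',(232,256),.005)):
    X=world(t,[uv],z=z)[0]; print(n,X.round(4),'side px',proj(s,[X])[0].round(1))
for nm,p in(('top',t),('side',s)):
    C=cloud(p); ok=p['depth']>0; print(nm,'valid',ok.mean())
    for n,c,zr in(('disc',(134,227),(.011,.022)),):
        pass
    for n,uv,z,r,zr in(('disc',(134,227.4),.015,.045,(.009,.03)),('cap',(366.8,217.8),.05,.05,(.04,.065)),('capbody',(366.8,217.8),.05,.05,(.015,.04)),('claws',(272,226),.067,.062,(.06,.08))):
        X=world(t,[uv],z=z)[0]; m=ok&(np.hypot(C[...,0]-X[0],C[...,1]-X[1])<r)&(C[...,2]>zr[0])&(C[...,2]<zr[1])
        Q=C[m]; 
        if len(Q)>5:
            (cx,cy),(w,h),a=cv2.minAreaRect(Q[:,:2].astype(np.float32)*1000)
            ev=np.linalg.eigh(np.cov(Q[:,:2].T)); print(n,len(Q),Q.mean(0).round(4),'z',np.median(Q[:,2]).round(4),'rect',[round(float(v),1) for v in(cx,cy,w,h,a)],'axis',ev[1][:,1].round(2),np.sqrt(ev[0]).round(4))
E
```

```text
disc [0.5037 0.3266 0.015 ] side px [179.  326.6]
small [0.5969 0.1999 0.015 ] side px [184.1 263.9]
ring [0.4409 0.1837 0.011 ] side px [246.1 293.9]
cap [ 0.5121 -0.3604  0.05  ] side px [335.9 139. ]
hous [ 0.4959 -0.0849  0.067 ] side px [291.2 192.2]
gauge [ 0.5754 -0.0688  0.067 ] side px [260.  183.2]
barb [ 0.4817 -0.0241  0.02  ] side px [281.9 223.3]
tw [0.4095 0.0368 0.005 ] side px [294.5 257.3]
top valid 0.9959818522135416
disc 246 [0.5047 0.3288 0.0149] z 0.015 rect [502.2, 325.3, 76.7, 81.0, 4.6] axis [-0.13  0.99] [0.0139 0.0148]
cap 122 [ 0.5128 -0.3635  0.0503] z 0.0503 rect [514.3, -365.6, 21.0, 52.6, 90.0] axis [-1.   -0.08] [0.0053 0.016 ]
capbody 289 [ 0.5135 -0.3622  0.0243] z 0.0243 rect [510.6, -363.4, 67.3, 72.3, 51.9] axis [-0.01  1.  ] [0.0172 0.0195]
claws 184 [ 0.4949 -0.0859  0.0674] z 0.0674 rect [495.0, -84.7, 52.7, 100.7, 18.0] axis [-0.34  0.94] [0.0141 0.0416]
side valid 0.996002197265625
disc 453 [0.5011 0.3317 0.0144] z 0.0144 rect [502.2, 332.0, 50.5, 48.0, 26.9] axis [-0.99  0.11] [0.0122 0.013 ]
cap 109 [ 0.5108 -0.3604  0.0472] z 0.0478 rect [511.9, -362.2, 22.8, 53.6, 84.0] axis [-1.   -0.03] [0.0051 0.0156]
capbody 233 [ 0.5086 -0.3504  0.0253] z 0.024 rect [507.5, -349.9, 62.8, 41.9, 18.5] axis [-0.99 -0.14] [0.0096 0.0171]
claws 267 [ 0.4917 -0.0788  0.0652] z 0.0656 rect [493.2, -82.7, 53.3, 104.3, 19.0] axis [-0.32  0.95] [0.0146 0.0418]
```

```bash
cat >> h.py <<'E'
from scipy.spatial.transform import Rotation as Ro
def rel(xyz,yaw,turn=True):
    "row for world TCP xyz (m) with jaw axis at yaw deg, tool straight down"
    s=arm.observe(); R=Ro.from_rotvec(s['ee_rot']); c,q=np.cos(np.radians(yaw)),np.sin(np.radians(yaw))
    G=Ro.from_matrix(np.array([[c,q,0],[q,-c,0],[0,0,-1]]))
    d=R.inv().apply(np.array(xyz)-s['position'])*1000; a=(R.inv()*G).as_rotvec()
    x=R.apply([1,0,0]); print('t',round(s['clock'],2),'pos',np.round(s['position'],4),'yaw',round(np.degrees(np.arctan2(x[1],x[0])),1),'w',round(s['width'],3),'F',np.round(s['force'],1),'q7',round(s['joints'][6],2))
    print('row',np.round(d,1).tolist(),np.round(a,3).tolist()); return d,a
E
python3 -c "
from h import *
rel((.46,-.08,.2),-72); rel((.503,.329,.1),-72)"
```

```text
t 1.2 pos [ 0.203  -0.5911  0.2267] yaw -71.1 w 1.0 F [-0.2  0.4  0.5] q7 -0.08
row [-400.0, -409.1, 26.7] [0.0, -0.0, 0.017]
t 1.2 pos [ 0.203  -0.5911  0.2267] yaw -71.1 w 1.0 F [-0.2  0.4  0.5] q7 -0.08
row [-772.8, -582.6, 126.7] [0.0, -0.0, 0.017]
```

{"fn": "play_rows", "kwargs": {"motion": [[1,-400,-409,27,0,0,0.017],[1,-400,-409,27,0,0,0.017],[1,-400,-409,27,0,0,0.017],[1,-400,-409,27,0,0,0.017],[1,-400,-409,27,0,0,0.017],[1,-400,-409,27,0,0,0.017],[1,-400,-409,27,0,0,0.017],[1,-400,-409,27,0,0,0.017],[1,-400,-409,27,0,0,0.017],[1,-773,-583,127,0,0,0.017]], "force": 8}}

```text
clock: 2.2
position: [0.4165, -0.1397, 0.1967]
ee_rot: [-2.54, 1.846, -0.005]
force: [1.4, 0.3, 0.1]
width: 0.998
```

```bash
python3 -c "
from h import *
rel((.503,.329,.06),-72)"
```

```text
t 2.2 pos [ 0.4165 -0.1397  0.1967] yaw -72.0 w 0.998 F [1.4 0.3 0.1] q7 -1.12
row [-419.3, -226.5, 136.6] [-0.003, -0.002, -0.0]
```

{"fn": "play_rows", "kwargs": {"motion": [[1,-419,-227,60,0,0,0],[1,-419,-227,80,0,0,0],[1,-419,-227,100,0,0,0],[1,-419,-227,130,0,0,0],[1,-419,-227,137,0,0,0],[1,-419,-227,137,0,0,0],[1,-419,-227,137,0,0,0],[1,-419,-227,137,0,0,0],[1,-419,-227,137,0,0,0],[1,-419,-227,137,0,0,0]]}}

```text
clock: 3.2
position: [0.5039, 0.3309, 0.0589]
ee_rot: [-2.54, 1.846, -0.006]
force: [1.2, -0.5, 0.5]
width: 0.998
```

```bash
python3 - <<'E'
from h import *
rel((.503,.329,.006),-72)
p=snap('side','side1')
a=p['img'][250:384,120:290]; cv2.imwrite('pics/s1c.png',cv2.resize(a,None,fx=4,fy=4,interpolation=2))
print(proj(p,[arm.observe()['position']]))
E
```

```text
t 3.2 pos [0.5039 0.3309 0.0589] yaw -72.0 w 0.998 F [ 1.2 -0.5  0.5] q7 -2.18
row [1.4, 1.6, 52.9] [-0.004, -0.002, -0.0]
[[172.64386418 320.53905159]]
```

View pics/s1c.png

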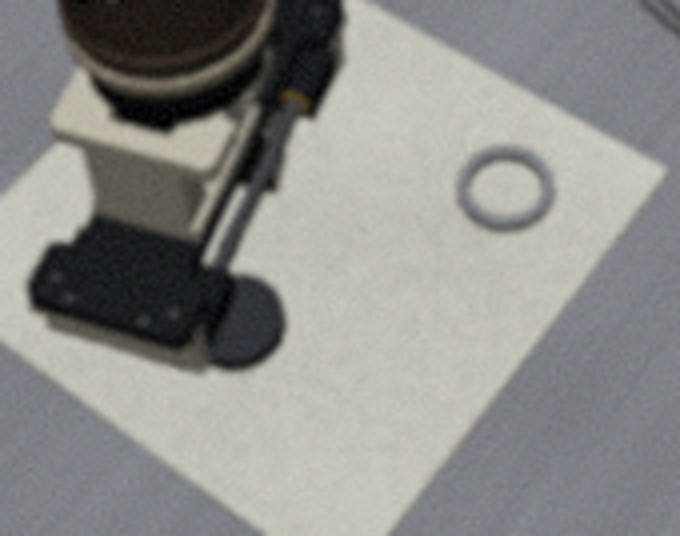

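The fingers stand over the disc (crop (245,320)), the ring is well clear, and I'm going down.

{"fn": "play_rows", "kwargs": {"motion": [[1,1,1.6,25,0,0,0],[1,1,1.6,45,0,0,0],[1,1,1.6,52,0,0,0],[0.2,1,1.6,52,0,0,0],[-0.2,1,1.6,52,0,0,0],[-1,1,1.6,52,0,0,0],[-1,1,1.6,52,0,0,0],[-1,1,1.6,52,0,0,0]], "force": 5}}

```text
clock: 4.05
position: [0.5018, 0.3385, 0.0054]
ee_rot: [-2.542, 1.836, 0.001]
force: [1.0, -1.4, 0.7]
width: 0.617
```

{"fn": "play_rows", "kwargs": {"motion": [[-1,0,0,0,0,0,0],[-1,0,0,0,0,0,0],[-1,0,0,0,0,0,0]]}}

```text
clock: 4.35
position: [0.5018, 0.3385, 0.0054]
ee_rot: [-2.542, 1.836, 0.001]
force: [-0.5, -2.1, 0.2]
width: 0.541
```

```bash
python3 -c "
from h import *
rel((.503,.329,.006),-72);print(arm.observe()['joints'],arm.observe()['ft_torque'])"
```

```text
t 4.35 pos [0.5018 0.3385 0.0054] yaw -71.7 w 0.541 F [-0.5 -2.1  0.2] q7 -2.21
row [9.4, 1.8, -0.6] [-0.005, 0.004, 0.006]
[-0.45540864  0.68139231 -0.32934679  1.80856027  0.3195776   0.69782947
 -2.21305667] [-0.22736507 -0.03294608 -0.00888149]
```

{"fn": "play_rows", "kwargs": {"motion": [[0,0,0,0,0,0,0],[0.6,0,0,0,0,0,0],[1,0,0,-1,0,0,0],[1,0,0,-1,0,0,0]]}}

```text
clock: 4.75
position: [0.5018, 0.3386, 0.0065]
ee_rot: [-2.542, 1.836, 0.001]
force: [0.6, 0.7, -0.1]
width: 0.752
```

```bash
python3 -c "
from h import *
rel((.5018,.3385,.006),18)"
```

```text
t 4.75 pos [0.5018 0.3386 0.0065] yaw -71.7 w 0.752 F [ 0.6  0.7 -0.1] q7 -2.21
row [0.1, 0.0, 0.5] [-0.007, -0.001, -1.565]
```

{"fn": "play_rows", "kwargs": {"motion": [[1,0,0,0,0,0,-0.15],[1,0,0,0,0,0,-0.3],[1,0,0,0,0,0,-0.45],[1,0,0,0,0,0,-0.6],[1,0,0,0,0,0,-0.75],[1,0,0,0,0,0,-0.9],[1,0,0,0,0,0,-1.05],[1,0,0,0,0,0,-1.2],[1,0,0,0,0,0,-1.35],[1,0,0,0,0,0,-1.5]]}}

```text
clock: 5.75
position: [0.5019, 0.3386, 0.0066]
ee_rot: [-3.111, -0.399, -0.007]
force: [0.2, -0.3, 0.6]
width: 0.998
```

```bash
python3 -c "
from h import *
rel((.5018,.3385,.006),18)"
```

```text
t 5.75 pos [0.5019 0.3386 0.0066] yaw 14.6 w 0.998 F [ 0.2 -0.3  0.6] q7 -0.99
row [-0.2, 0.1, 0.6] [-0.004, -0.005, -0.059]
```

{"fn": "play_rows", "kwargs": {"motion": [[0.3,0,0,0,-0.004,-0.005,-0.059],[-0.3,0,0,0,-0.004,-0.005,-0.059],[-1,0,0,0,-0.004,-0.005,-0.059],[-1,0,0,0,-0.004,-0.005,-0.059],[-1,0,0,0,-0.004,-0.005,-0.059],[-1,0,0,0,-0.004,-0.005,-0.059],[-1,0,0,0,-0.004,-0.005,-0.059],[-1,0,0,0,-0.004,-0.005,-0.059],[-1,0,0,0,-0.004,-0.005,-0.059],[-1,0,0,0,-0.004,-0.005,-0.059]], "force": 25}}

```text
clock: 6.75
position: [0.5018, 0.3386, 0.0066]
ee_rot: [-3.103, -0.491, 0.0]
force: [-1.1, -0.7, 2.5]
width: 0.538
```

```bash
python3 -c "
from h import *
rel((.494,-.084,.13),18)"
```

```text
t 6.75 pos [0.5018 0.3386 0.0066] yaw 18.0 w 0.538 F [-1.1 -0.7  2.5] q7 -0.94
row [-137.9, 399.5, -123.5] [-0.0, 0.0, -0.0]
```

{"fn": "play_rows", "kwargs": {"motion": [[-1,0,0,-30,0,0,0],[-1,0,30,-80,0,0,0],[-1,-20,75,-123,0,0,0],[-1,-40,115,-123,0,0,0],[-1,-55,160,-123,0,0,0],[-1,-70,205,-123,0,0,0],[-1,-86,250,-123,0,0,0],[-1,-102,295,-123,0,0,0],[-1,-117,340,-123,0,0,0],[-1,-130,375,-123,0,0,0]]}}

```text
clock: 7.75
position: [0.4936, -0.062, 0.1294]
ee_rot: [3.103, 0.487, -0.001]
force: [0.7, 0.5, -0.5]
width: 0.533
```

{"fn": "play_rows", "kwargs": {"motion": [[-1,-4,12,0,0,0,0],[-1,-4,12,0,0,0,0],[-1,-4,12,0,0,0,0],[-1,-4,12,0,0,0,0]]}}

```text
clock: 8.15
position: [0.4936, -0.0726, 0.1296]
ee_rot: [3.103, 0.491, 0.0]
force: [-0.4, 0.6, -0.5]
width: 0.535
```

```bash
python3 -c "
from h import *
rel((.494,-.084,.085),18)"
```

```text
t 8.15 pos [ 0.4936 -0.0726  0.1296] yaw 18.0 w 0.535 F [-0.4  0.6 -0.5] q7 -0.12
row [-3.2, 10.9, 44.6] [0.0, -0.0, -0.0]
```

{"fn": "play_rows", "kwargs": {"motion": [[-1,-3,11,20,0,0,0],[-1,-3,11,45,0,0,0],[-1,-3,11,45,0,0,0],[-1,-3,11,45,0,0,0]]}}

```text
clock: 8.55
position: [0.4942, -0.0824, 0.0849]
ee_rot: [-3.101, -0.495, 0.0]
force: [-0.6, 1.2, -0.5]
width: 0.534
```

```bash
python3 - <<'E'
from h import *
rel((.494,-.084,.085),18)
p=snap('side','side2'); s=arm.observe(); T=s['position']
dc=T+[0,0,.0024]; th=np.linspace(0,2*np.pi,60,endpoint=False)
img=cv2.resize(p['img'][150:270,220:340],None,fx=5,fy=5,interpolation=2)
def dots(c,r,z,col):
    for q in proj(p,np.c_[c[0]+r*np.cos(th),c[1]+r*np.sin(th),np.full(60,z)]): cv2.circle(img,tuple(int(v) for v in (q-[220,150])*5+2),1,col,-1)
dots(T,.025,T[2]-.0036,(0,255,255)); dots((.494,-.084),.052,.067,(0,0,255)); dots((.494,-.084),.0355,.067,(0,255,0))
cv2.imwrite('pics/s2c.png',img)
R=cv2.Rodrigues(np.array(p['rvec']))[0]; print('cam',-R.T@np.array(p['tvec']))
C=cloud(p)
m=(np.hypot(C[...,0]-.494,C[...,1]+.084)<.062)&(C[...,2]>.060)&(C[...,2]<.071); Q=C[m]; print(len(Q),cv2.minAreaRect(Q[:,:2].astype(np.float32)*1000))
E
```

```text
t 8.55 pos [ 0.4942 -0.0824  0.0849] yaw 18.1 w 0.534 F [-0.6  1.2 -0.5] q7 -0.16
row [-0.7, 1.5, -0.1] [-0.001, 0.0, 0.002]
cam [0.11345594 0.65224312 0.84780635]
150 ((479.88824462890625, -83.24343872070312), (51.062129974365234, 104.25184631347656), 0.16597002744674683)
```

View pics/s2c.png

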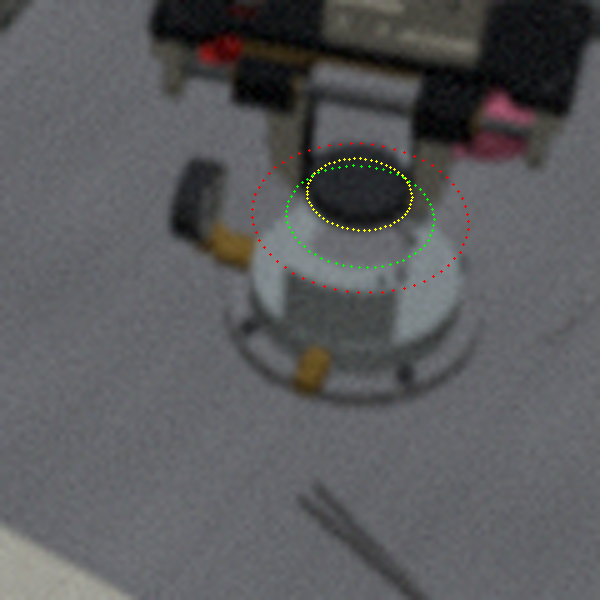

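{"fn": "play_rows", "kwargs": {"motion": [[-1,-0.5,1.3,15,0,0,0],[-1,-0.5,1.3,28,0,0,0],[-1,-0.5,1.3,33,0,0,0],[-1,-0.5,1.3,34,0,0,0],[-1,-0.5,1.3,34,0,0,0]]}}

```text
clock: 9.1
position: [0.4947, -0.0838, 0.0513]
ee_rot: [-3.102, -0.495, -0.001]
force: [-1.2, 0.1, -1.5]
width: 0.535
```

{"fn": "play_rows", "kwargs": {"motion": [[-1,0,0,1,0,0,0],[-1,0,0,2,0,0,0],[-1,0,0,2.5,0,0,0],[-1,0,0,2.5,0,0,0]]}}

```text
clock: 9.5
position: [0.4949, -0.0839, 0.049]
ee_rot: [-3.102, -0.495, -0.002]
force: [0.3, -0.5, 1.1]
width: 0.533
```

```bash
python3 -c "
from h import *
rel((.494,-.0837,.047),18);print(arm.observe()['ft_torque'])"
```

```text
t 9.5 pos [ 0.4949 -0.0839  0.049 ] yaw 18.1 w 0.533 F [ 0.3 -0.5  1.1] q7 -0.21
row [-0.8, -0.4, 2.0] [-0.0, -0.001, 0.002]
[-0.03496231 -0.22627784  0.01982616]
```

{"fn": "play_rows", "kwargs": {"motion": [[-1,-0.4,0,1,0,0,0],[-1,-0.4,0,2,0,0,0],[-1,-0.4,0,2,0,0,0]]}}

```text
clock: 9.8
position: [0.4943, -0.084, 0.0468]
ee_rot: [-3.102, -0.494, -0.001]
force: [-0.5, 0.1, -0.4]
width: 0.534
```

```bash
python3 -c "
from h import *
rel((.494,-.0837,.0456),18);print(arm.observe()['ft_torque'])"
```

```text
t 9.8 pos [ 0.4943 -0.084   0.0468] yaw 18.1 w 0.534 F [-0.5  0.1 -0.4] q7 -0.21
row [-0.1, -0.4, 1.2] [-0.001, -0.001, 0.002]
[ 0.01371312 -0.12146749  0.03400699]
```

{"fn": "play_rows", "kwargs": {"motion": [[-1,0,0,1,0,0,0],[-1,0,0,1.5,0,0,0],[-1,0,0,1.5,0,0,0]]}}

```text
clock: 10.1
position: [0.4943, -0.084, 0.0454]
ee_rot: [-3.102, -0.495, -0.001]
force: [-1.6, -0.2, 4.7]
width: 0.531
```

{"fn": "play_rows", "kwargs": {"motion": [[0.22,0,0,0,0,0,0],[0.22,0,0,0,0,0,0],[0.22,0,0,0,0,0,0],[0.22,0,0,0,0,0,0],[0.22,0,0,-3,0,0,0],[0.22,0,0,-20,0,0,0],[0.22,0,0,-50,0,0,0],[0.22,0,0,-80,0,0,0],[0.22,0,0,-80,0,0,0]]}}

```text
clock: 11.0
position: [0.4965, -0.0836, 0.1289]
ee_rot: [3.101, 0.495, 0.01]
force: [0.1, -0.2, 0.4]
width: 0.609
```

```bash
python3 -c "
from h import *
rel((.512,-.362,.13),94)"
```

```text
t 11.0 pos [ 0.4965 -0.0836  0.1289] yaw 18.1 w 0.609 F [ 0.1 -0.2  0.4] q7 -0.1
row [-71.9, 269.4, -0.9] [0.006, -0.004, -1.324]
```

{"fn": "play_rows", "kwargs": {"motion": [[0,-8,30,0,0,0,-0.14],[-0.3,-16,60,0,0,0,-0.28],[-0.3,-24,90,0,0,0,-0.42],[-0.3,-32,120,0,0,0,-0.56],[-0.3,-40,150,0,0,0,-0.7],[-0.3,-48,180,0,0,0,-0.84],[-0.3,-56,210,0,0,0,-0.98],[-0.3,-64,240,0,0,0,-1.12],[-0.3,-70,262,0,0,0,-1.24],[-0.3,-72,269,0,0,0,-1.31]]}}

```text
clock: 12.0
position: [0.5108, -0.3651, 0.1275]
ee_rot: [2.156, 2.28, 0.005]
force: [0.0, 0.4, -0.6]
width: 0.35
```

{"fn": "play_rows", "kwargs": {"motion": [[-0.3,0,0,0,0,0,0],[-0.3,0,0,0,0,0,0]]}}

```text
clock: 12.2
position: [0.5103, -0.365, 0.1267]
ee_rot: [2.16, 2.278, 0.005]
force: [0.4, -0.2, -0.5]
width: 0.347
```

```bash
python3 - <<'E'
from h import *
rel((.512,-.362,.06),93)
t=snap('top','top3'); p=snap('side','side3')
a=cv2.resize(t['img'][170:270,230:400],None,fx=4,fy=4,interpolation=2);b=cv2.resize(p['img'][110:250,220:390],None,fx=4,fy=4,interpolation=2)[:,:]
im=np.vstack([a,b]); cv2.imwrite('pics/m3.png',cv2.resize(im,None,fx=.62,fy=.62,interpolation=3)); print(im.shape)
C=cloud(t); d=np.hypot(C[...,0]-.4943,C[...,1]+.084)<.016; print('disc z top',np.median(C[d][:,2]))
for nm,c in(('t',t),('s',p)):
  C=cloud(c); m=(np.hypot(C[...,0]-.4943,C[...,1]+.084)<.03)&(C[...,2]<.062)&(C[...,2]>.05); Q=C[m]; print(nm,len(Q),Q.mean(0), cv2.minAreaRect(Q[:,:2].astype(np.float32)*1000))
  m=(np.hypot(C[...,0]-.4943,C[...,1]+.084)<.062)&(C[...,2]>.0635)&(C[...,2]<.075);Q=C[m]; print(len(Q), cv2.minAreaRect(Q[:,:2].astype(np.float32)*1000))
E
```

```text
t 12.2 pos [ 0.5103 -0.365   0.1267] yaw 93.1 w 0.347 F [ 0.4 -0.2 -0.5] q7 1.53
row [2.9, 1.5, 66.7] [0.004, -0.001, 0.001]
(960, 680, 3)
disc z top 0.054539847109542405
t 222 [ 0.49609512 -0.08406985  0.05475271] ((496.02545166015625, -82.19403076171875), (52.446048736572266, 46.4241943359375), 88.14746856689453)
164 ((495.03759765625, -84.73333740234375), (52.72351837158203, 100.90187072753906), 17.914718627929688)
s 218 [ 0.49456864 -0.08335619  0.05314641] ((495.7691955566406, -84.8265609741211), (48.193729400634766, 47.552833557128906), 20.847312927246094)
212 ((493.5133361816406, -83.10779571533203), (53.5562629699707, 104.52827453613281), 17.61457633972168)
```

View pics/m3.png

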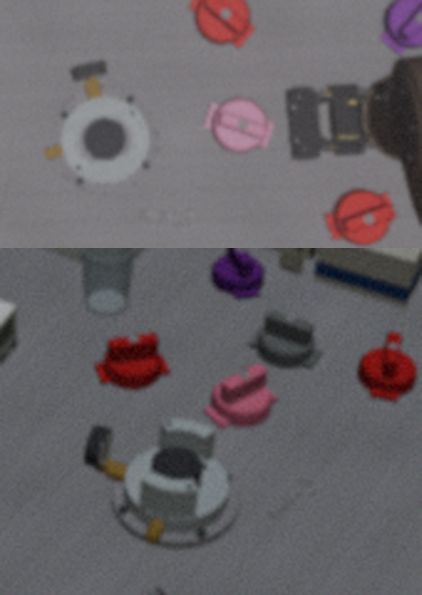

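Disc lies flat and centred in the seat (top z 54.5 mm; dark disc at crop (105,138)). The gripper is over the grey cap, so I'm descending.

{"fn": "play_rows", "kwargs": {"motion": [[-0.3,2,2.3,30,0,0,0],[-0.3,2,2.3,60,0,0,0],[-0.3,2,2.3,80,0,0,0],[-0.3,2,2.3,92,0,0,0],[-0.3,2,2.3,98,0,0,0],[-0.3,2,2.3,98.5,0,0,0],[-0.3,2,2.3,98.5,0,0,0]]}}

```text
clock: 13.0
position: [0.5141, -0.3621, 0.0299]
ee_rot: [2.156, 2.279, 0.006]
force: [-0.7, -0.4, 0.7]
width: 0.351
```

```bash
python3 - <<'E'
from h import *
rel((.5125,-.363,.028),93)
p=snap('side','side4'); t=snap('top','top4')
cv2.imwrite('pics/s4.png',cv2.resize(p['img'][90:180,290:390],None,fx=6,fy=6,interpolation=2))
E
```

```text
t 13.0 pos [ 0.5141 -0.3621  0.0299] yaw 93.2 w 0.351 F [-0.7 -0.4  0.7] q7 1.44
row [-0.9, -1.7, 1.9] [0.006, 0.001, 0.003]
```

View pics/s4.png

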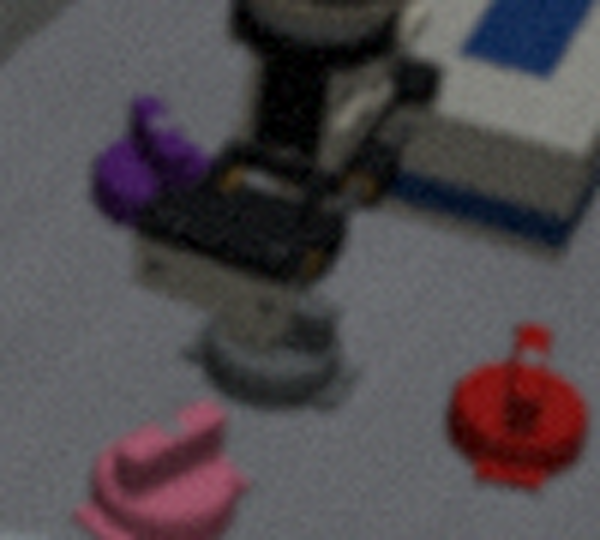

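The jaws straddle the grey cap's bar (crop (265,320)), with pink, purple and red clear. A small shift of 1.3 mm along the bar, then close.

{"fn": "play_rows", "kwargs": {"motion": [[-0.3,-1,-1.6,1,0,0,0],[-0.3,-1,-1.6,1,0,0,0],[-1,-1,-1.6,1,0,0,0],[-1,-1,-1.6,1,0,0,0],[-1,-1,-1.6,1,0,0,0],[-1,-1,-1.6,1,0,0,0],[-1,-1,-1.6,1,0,0,0],[-1,-1,-1.6,1,0,0,0]], "force": 50}}

```text
clock: 13.9
position: [0.5126, -0.3635, 0.0291]
ee_rot: [2.156, 2.278, 0.006]
force: [-0.2, -1.4, 0.6]
width: 0.171
```

{"fn": "play_rows", "kwargs": {"motion": [[-1,0,0,0,0,0,0],[-1,0,0,-15,0,0,0],[-1,0,0,-50,0,0,0],[-1,0,0,-95,0,0,0],[-1,0,0,-110,0,0,0],[-1,0,0,-110,0,0,0],[-1,0,0,-110,0,0,0]]}}

```text
clock: 14.6
position: [0.5112, -0.3634, 0.1383]
ee_rot: [2.157, 2.278, 0.004]
force: [-0.3, 1.2, -2.7]
width: 0.172
```

```bash
python3 -c "
from h import *
rel((.4943,-.084,.14),108)"
```

```text
t 14.6 pos [ 0.5112 -0.3634  0.1383] yaw 93.1 w 0.172 F [-0.3  1.2 -2.7] q7 1.54
row [280.0, -1.5, -2.1] [0.005, 0.002, -0.259]
```

{"fn": "play_rows", "kwargs": {"motion": [[-1,30,0,-2,0,0,-0.03],[-1,65,0,-2,0,0,-0.06],[-1,105,0,-2,0,0,-0.1],[-1,145,0,-2,0,0,-0.14],[-1,185,0,-2,0,0,-0.18],[-1,220,0,-2,0,0,-0.22],[-1,250,0,-2,0,0,-0.25],[-1,270,-1,-2,0,0,-0.26],[-1,280,-1.5,-2,0,0,-0.26],[-1,280,-1.5,-2,0,0,-0.26]]}}

```text
clock: 15.6
position: [0.4935, -0.0831, 0.139]
ee_rot: [1.842, 2.542, 0.002]
force: [-0.5, -1.2, -2.8]
width: 0.17
```

{"fn": "play_rows", "kwargs": {"motion": [[-1,0,0,0,0,0,0],[-1,0,0,0,0,0,0]]}}

```text
clock: 15.8
position: [0.4932, -0.0845, 0.1383]
ee_rot: [1.845, 2.54, 0.001]
force: [-0.6, -1.3, -2.7]
width: 0.17
```

```bash
python3 - <<'E'
from h import *
rel((.4943,-.084,.1),108)
p=snap('side','side5'); s=arm.observe(); T=s['position']
th=np.linspace(0,2*np.pi,60,endpoint=False)
img=cv2.resize(p['img'][130:250,220:340],None,fx=5,fy=5,interpolation=2)
def dots(c,r,z,col):
    for q in proj(p,np.c_[c[0]+r*np.cos(th),c[1]+r*np.sin(th),np.full(60,z)]): cv2.circle(img,tuple(int(v) for v in (q-[220,130])*5+2),1,col,-1)
dots(T,.033,T[2]-.025,(0,255,255)); dots(T,.033,T[2]-.005,(0,255,0)); dots((.4943,-.084),.052,.067,(0,0,255))
cv2.imwrite('pics/s5.png',img)
E
```

```text
t 15.8 pos [ 0.4932 -0.0845  0.1383] yaw 108.0 w 0.17 F [-0.6 -1.3 -2.7] q7 1.29
row [0.2, 1.1, 38.3] [0.002, 0.001, 0.001]
```

View pics/s5.png

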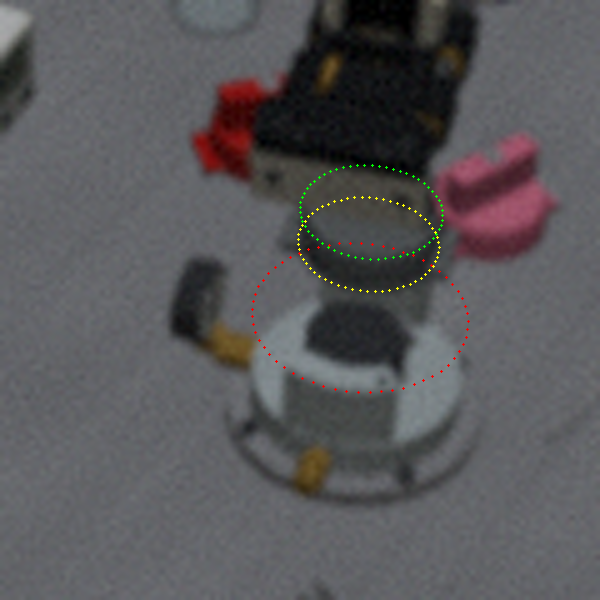

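The held cap coincides with its predicted outline (yellow and green, crop x 298–440), so it is centred in the grip to about 1 mm. The disc is still flat in the seat.

{"fn": "play_rows", "kwargs": {"motion": [[-1,0.2,1.1,15,0,0,0],[-1,0.2,1.1,32,0,0,0],[-1,0.2,1.1,46,0,0,0],[-1,0.2,1.1,50,0,0,0],[-1,0.2,1.1,50,0,0,0]]}}

```text
clock: 16.35
position: [0.4938, -0.0837, 0.0875]
ee_rot: [1.845, 2.542, 0.0]
force: [0.8, -0.8, -1.8]
width: 0.166
```

```bash
python3 -c "
from h import *
rel((.4943,-.084,.082),108)"
```

```text
t 16.35 pos [ 0.4938 -0.0837  0.0875] yaw 108.1 w 0.166 F [ 0.8 -0.8 -1.8] q7 1.22
row [-0.4, 0.3, 5.5] [0.001, 0.0, 0.001]
```

{"fn": "play_rows", "kwargs": {"motion": [[-1,-0.4,0.3,2.5,0,0,0],[-1,-0.4,0.3,4.5,0,0,0],[-1,-0.4,0.3,6,0,0,0],[-1,-0.4,0.3,6,0,0,0]]}}

```text
clock: 16.75
position: [0.4946, -0.0839, 0.0819]
ee_rot: [1.844, 2.542, 0.001]
force: [-1.6, -1.1, 3.1]
width: 0.172
```

{"fn": "play_rows", "kwargs": {"motion": [[-1,0,0,1.5,0,0,0],[-1,0,0,3,0,0,0],[-1,0,0,4.5,0,0,0],[-1,0,0,6,0,0,0],[-1,0,0,6.5,0,0,0],[-1,0,0,6.5,0,0,0]]}}

```text
clock: 17.35
position: [0.4947, -0.0839, 0.0759]
ee_rot: [1.844, 2.541, 0.0]
force: [-4.4, -1.3, 9.7]
width: 0.171
```

```bash
python3 -c "
from h import *
rel((.4945,-.084,.0745),28)"
```

```text
t 17.35 pos [ 0.4947 -0.0839  0.0759] yaw 108.1 w 0.171 F [-4.4 -1.3  9.7] q7 1.2
row [-0.0, -0.2, 1.4] [0.002, 0.0, 1.397]
```

{"fn": "play_rows", "kwargs": {"motion": [[-1,0,0,0.5,0,0,0.07],[-1,0,0,0.5,0,0,0.2],[-1,0,0,0.5,0,0,0.33],[-1,0,0,0.5,0,0,0.46],[-1,0,0,0.5,0,0,0.59],[-1,0,0,0.5,0,0,0.72],[-1,0,0,0.5,0,0,0.85],[-1,0,0,0.5,0,0,0.95],[-1,0,0,0.5,0,0,1.0],[-1,0,0,0.5,0,0,1.0]]}}

```text
clock: 18.35
position: [0.4963, -0.0837, 0.0766]
ee_rot: [2.836, 1.343, 0.006]
force: [-0.3, -0.3, 10.6]
width: 0.17
```

```bash
python3 -c "
from h import *
rel((.4945,-.084,.0755),28);print(arm.observe()['ft_torque'])"
```

```text
t 18.35 pos [ 0.4963 -0.0837  0.0766] yaw 50.7 w 0.17 F [-0.3 -0.3 10.6] q7 0.36
row [-1.4, -1.2, 1.1] [0.005, -0.003, 0.396]
[-0.08077992 -0.0274675  -0.04548938]
```

{"fn": "play_rows", "kwargs": {"motion": [[-1,-0.7,-0.6,1.1,0,0,0.08],[-1,-0.7,-0.6,1.1,0,0,0.18],[-1,-1,-0.8,1.1,0,0,0.27],[-1,-1,-0.8,1.1,0,0,0.34],[-1,-1,-0.8,1.1,0,0,0.38],[-1,-1,-0.8,1.1,0,0,0.38]]}}

```text
clock: 18.95
position: [0.4966, -0.0841, 0.0766]
ee_rot: [3.038, 0.781, 0.011]
force: [0.2, -1.6, 10.0]
width: 0.17
```

```bash
python3 -c "
from h import *
rel((.4945,-.084,.0755),28);print(arm.observe()['ft_torque'])"
```

```text
t 18.95 pos [ 0.4966 -0.0841  0.0766] yaw 28.8 w 0.17 F [ 0.2 -1.6 10. ] q7 0.04
row [-1.8, -1.1, 1.1] [0.006, -0.006, 0.015]
[-0.33655123  0.01019903 -0.06200786]
```

{"fn": "play_rows", "kwargs": {"motion": [[-1,-1,-1,1.5,0,0,0.03],[-1,-1.5,-1,2.2,0,0,0.07],[-1,-1.5,-1,2.2,0,0,0.1],[-1,-1.5,-1,2.2,0,0,0.1]]}}

```text
clock: 19.35
position: [0.4947, -0.0844, 0.0754]
ee_rot: [3.072, 0.628, 0.011]
force: [-6.0, -2.2, 16.2]
width: 0.169
```

```bash
python3 -c "
from h import *
rel((.4945,-.084,.0755),28);print(arm.observe()['ft_torque'])"
```

```text
t 19.35 pos [ 0.4947 -0.0844  0.0754] yaw 23.1 w 0.169 F [-6.  -2.2 16.2] q7 -0.05
row [-0.0, -0.5, -0.1] [0.008, -0.006, -0.085]
[-0.4286995   1.41086623  0.49852361]
```

```bash
python3 - <<'E'
from h import *
p=snap('side','side6'); t=snap('top','top6')
s=arm.observe(); print(s['clock'],s['position'],s['force'],s['ft_torque'],s['width'])
a=cv2.resize(p['img'][150:250,230:350],None,fx=5,fy=5,interpolation=2); cv2.imwrite('pics/s6.png',a)
C=cloud(p); h=np.hypot(C[...,0]-.4943,C[...,1]+.084); m=(h<.032)&(C[...,2]>.062)&(C[...,2]<.075); Q=C[m]
print(len(Q),np.median(Q[:,2]) if len(Q) else '')
E
```

```text
19.45 [ 0.49465415 -0.08444729  0.07535568] [-5.85673275 -1.78674095 17.42292091] [-0.46411589  1.37794365  0.4895041 ] 0.16839935515974236
171 0.06940711196363947
```

View pics/s6.png

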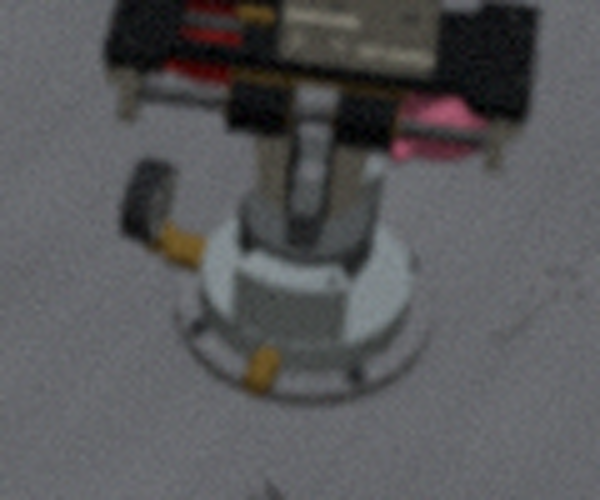

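```bash
python3 -c "
from h import *
print(arm.sign_off()); s=arm.observe(); print(s['clock'],s['position'],s['force'],s['ft_torque'],s['width'])"
```

```text
the job is handed in; nothing more can be done
None
the job is handed in; nothing more can be done
```

The new filter disc is in the seat, and the cap is on it, pressed down and turned clockwise against the stops. I handed the job in at about 19.5 s with the arm still holding the cap. It reports no verdict, so the checks below are mine.

**What the last checks showed**
- **Disc:** before the cap went on, it lay flat and centred in the seat. Its top was at 54.5 mm, against 54 mm expected.
- **Cap height:** the body top read 69.4 mm, which puts the seat fully down. The push was about 17 N.
- **Cap position:** the gripper was within about 1 mm of my measured housing axis.
- **Turn:** I turned the gripper 85° from the lined-up position, and the turning torque rose from about 0 to 0.5 N m at the end, as expected at the stops.
- **Grip:** set to 50 N, with the opening reading about 15.5 mm on the 16 mm bar.

**What disagreed**
- **Turn angle:** 85° is past the nominal 80° stop. I put this down to a few degrees of error in the housing angle I measured, or slight twist in the grip.
- **Side load:** about 6 N sideways and 1.4 N m of tilting moment remained on the tool at the end.
- **Disc on the mat:** on the first descent the arm ended about 9 mm off its target, so squeezing the disc to centre it most likely slid it a few mm along the mat before I picked it up.

I didn't touch the other parts or the coloured look-alike caps, but I took no final picture of the whole bench to confirm it.

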